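# Tare the bench scale and weigh the drying carving blanks

### The arm

A 7-joint arm with a two-finger parallel gripper is mounted at the origin on the work surface. World frame = base frame: x ahead of the robot, y to its left, z up, the work surface at z = 0. Lengths are in m, angles in rad, forces in N, time in s.
With the tool pointing down it reaches from about 0.4 to 0.9 m from the base axis. Payload 5.5 kg.
Tool frame: the origin (TCP) lies midway between the tips of the shut fingers; the grasp point (between the pads) lies 19 mm behind it (manip.grip_depth is the distance from the TCP to the grasp point, in m); z points along the fingers, x is the direction in which the jaws open and shut, and the axes are right-handed (so a half turn about z gives the same grasp; the last joint's range is limited). The gripper opens to 92 mm and grips with 3 to 60 N. Pads are 19 mm wide; open, the fingers measure 130 mm over their backs; the gripper's body (75 mm by 190 mm) begins 47 mm behind the grasp point.
Start: joints at [-1.008, 0.501, -0.427, 1.55, 0.221, 1.138, -0.21], TCP at [0.192, 0.621, 0.227] pointing down, gripper open.
Joint ranges: [-2.88, 2.88], [-0.31, 2.03], [-1.54, 1.56], [0.2, 2.42], [-1.41, 4.55], [0.19, 2.02], [-2.57, 2.57]. Speed limits (rad/s): [2.57, 2.57, 3.14, 3.14, 3.14, 3.14, 3.14].

### API

Orientations are given as a unit quaternion [x, y, z, w].
In Python, from bench import manip, effector, viewer gives the robot as it stands. Calls block until the motion is done:
- manip.move_pose(position, orientation): joint-space move of the TCP to a pose.
- manip.servo_line(position, ori=None, vel=0.15): straight line of the TCP; ori=None keeps the orientation; vel is the mean speed in m/s.
- manip.movej(angles): joint-space move.
- effector.open_jaws() and effector.close(f_grip=None): open the fingers fully, or close them until they stop; f_grip is the grip in N (None keeps the last).
- manip.sleep(seconds).
- manip.solve_ik(position, orientation): joint angles nearest the present ones, or None.
- viewer.get_image(name): name is "scene" or "top" or "wrist"; returns the picture (384x512x3 uint8, red, green, blue); there is no depth.
- viewer.get_calibration(name): a dict with "vfov" (degrees; the focal length in pixels is half the picture's height over the tangent of half this angle, whatever the lens; pixels are square), "cx", "cy" (the principal point, pixels), "eye" and "attitude" of the camera in the world. Camera axes: x right, y down, z forward; pixel columns grow to the right and rows downward; lengths in m; the calibration is good to about 2 mm. A picture is of the moment at which its call begins: read the wrist's pose just before it. get_calibration takes no time and is no camera call; for the wrist camera it gives the pose at the moment of the call.
A pose or a line that the arm cannot do raises manip.PlanningError and nothing moves.
- manip.hand_in(): hands the job in, once; it reports no verdict.
Readings, each from a call of its own:
- manip.current_clock(): time.
- manip.current_q(): joint angles.
- manip.current_joint_velocities(): joint speeds.
- manip.current_tau(): joint torques, N m.
- manip.current_tool_pos(): TCP position.
- manip.current_tcp_rot(): TCP orientation.
- manip.current_force(): force on the tool from outside, world axes, zero at the start.
- manip.current_wrist_torque(): the same for the moment, N m.
- manip.current_finger_gap(): finger opening in m.
Only numpy, scipy, OpenCV 4.12 (cv2) and the standard library are available. Lean on these libraries where they do the work, as an engineer would, in place of code of your own. Each camera call takes 0.05 s, during which the arm holds its last target.

### The job

Weigh the batch of drying carving blanks together on the bench scale: first put the sanding block that was left on the scale away in the plastic basket, set the empty plywood tray on the middle of the scale's platform, and turn the tare knob until the pointer stands on the dial's zero mark. Only then lay all the blanks in the tray, leaving the tare knob as it is so that the dial shows their net weight, and leave the other things on the bench where they are.

Things in the scene. Friction and masses are not known exactly. Their poses are not given: they have to be found in the camera images.
- scale: mechanical bench scale, fixed to the bench: grey housing 325 x 168 mm, 54 high, with a rectangular steel weighing platform on its +x half and a round dial of 120 diameter, face up, on its -x half. Origin: centre of its underside; its +x runs from the dial to the platform; z up. 1 kg on the platform turns the pointer once round clockwise and sinks the platform 15 mm (spring about 650 N/m)
- pan_top (a point): centre of the top of the weighing platform (flat steel plate 180 (x) x 206 (y) mm, 6 thick, no rim; its top is 85 above the bench when empty), 170 mm in +x from the dial's axis; axes as the scale's; it sinks with the load
- pointer (a joint): angle in rad of the scale's pointer (a red hand lying 64 mm above the bench, just over the dial), clockwise seen from above; 0 (pointing along the scale's +x) when the platform is empty. It is driven by the platform alone and cannot be touched
- tare (a joint): angle in rad of the white dial plate with the tare knob fixed at its centre, clockwise seen from above; at 0 its zero mark lies along the scale's +x; it turns from -3 to 3, takes about 0.06 N m, and stays where it is left. The scale reads zero when tare equals pointer
- tare_grip (a point): point on the axis of the dial and its tare knob, 98 above the bench. The knob is a black upright bar 46 long x 12 thick, from 82 to 112 above the bench, on a 23 mm round hub; x along the bar, toward the zero mark (white line on that end of the bar); turns with the dial. The dial plate lies at 61
- zero_mark (a point): the zero mark of the dial, 52 mm from its axis: the one bold black bar with a wedge at its inner end (the other 39 marks, 9 degrees apart, are thin); turns with the knob
- pointer_tip (a point): the tip of the pointer, 52 mm from the dial's axis; the scale reads zero when it stands over the zero mark
- tray: empty open plywood tray, 176 (x) x 212 (y) mm, 34 high, walls 8 thick, floor 4 thick, about 0.24 kg, loose; origin: centre of its underside, z up. It can be carried by pinching the middle of a wall from above
- basket: red plastic basket for sanding things, fixed, 170 (x) x 190 (y) mm, 62 high, walls 4 thick, floor 4 thick; its +x part (from x = 38 mm) is full of sanding pads up to 44 mm, the rest is empty. Origin: centre of its underside
- basket_free (a point): centre of the floor of the empty part of the basket (117 in x, 182 in y, walls rising 58 above this floor); axes as the basket's
- block: sanding block, wood on a cork sole, 90 (x) x 44 (y) x 38 high, 70 g, loose, left lying on the scale's platform; origin: centre of its underside
- house: carving blank of pale wood, lying flat on the bench, 28 thick (z), about 68 long (x), 40 g: house outline: a 50 x 30 rectangle with a pointed roof at its +x end, with a small chimney; 30 wide at the origin. Origin: under its middle, where its two long sides are flat and parallel for 18 mm each way along x. May be absent
- fish: carving blank of pale wood, lying flat on the bench, 28 thick (z), about 68 long (x), 40 g: fish outline: 36 x 30 body, pointed nose at +x, narrow tail root and a 32 wide tail fin at -x; 30 wide at the origin. Origin: under its middle, where its two long sides are flat and parallel for 18 mm each way along x. May be absent
- doll: carving blank of pale wood, lying flat on the bench, 28 thick (z), about 68 long (x), 40 g: skittle-doll outline: 48 x 30 body with a round head of 25 diameter at its +x end; 30 wide at the origin. Origin: under its middle, where its two long sides are flat and parallel for 18 mm each way along x. May be absent
- mushroom: carving blank of pale wood, lying flat on the bench, 28 thick (z), about 68 long (x), 40 g: mushroom outline: 26 wide stem, 50 long, with a cap 40 wide and 18 long at its +x end; 26 wide at the origin. Origin: under its middle, where its two long sides are flat and parallel for 18 mm each way along x. May be absent
- rocket: carving blank of pale wood, lying flat on the bench, 28 thick (z), about 68 long (x), 40 g: rocket outline: 28 wide body, pointed nose at +x, and a 36 wide, 12 long tail at -x; 28 wide at the origin. Origin: under its middle, where its two long sides are flat and parallel for 18 mm each way along x. May be absent
- eraser: white eraser, 58 x 24 x 14, lying among the blanks; a bystander. Origin: centre of its underside
- pencil: red pencil, 165 long, 8 thick, lying along its x at the left of the blanks; a bystander
- glue: white glue bottle, 56 diameter, 160 high, standing beyond the scale; a bystander. Origin: centre of its foot
- paint: paint jar, 60 diameter, 75 high, standing beyond the scale; a bystander. Origin: centre of its foot
- offcut: wooden offcut, 120 x 70 x 18, plain rectangle, darker wood, lying at the left side of the bench; a bystander. Origin: centre of its underside
Not all that is in view belongs to the job. Leave any black or blue look-alike of the mushroom alone.

How it is judged:
By the outcome, as a careful person would: the job done as asked, in the order asked, and still so for the second after the job is handed in, with the robot touching nothing.
Of house, fish, doll, mushroom, rocket only 3 to 5 are there at a start; the rules pass over those that are not, and their reading is None.
At some moment in a run one of house, fish, doll, mushroom, rocket, block may be knocked a few centimetres aside while the robot is not near it.
Once in a run the grip may slacken for a moment while it holds something.
It also fails if it takes over 210 s, if anything falls off the work surface, if the arm or the gripper's body presses on something with over 40 N, if the wrist force passes 120 N, or if a joint passes its speed limit or range.

## Working session

There is one attempt and no reset: what is moved stays moved. The work goes in short steps, each a Python script; the robot and the scene stay as the last script left them, time stands still between calls to the robot, and variables do not carry over. Pictures are saved under pics/ and viewed, and the job is handed in when it is done.

```bash
ls; mkdir -p pics
python3 - <<'E'
from bench import manip, effector, viewer
import cv2
for n in("scene","top","wrist"):
    c=viewer.get_calibration(n);print(n,c)
    im=viewer.get_image(n);cv2.imwrite(f"pics/a_{n}.png",cv2.resize(im[:,:,::-1],(800,600),interpolation=cv2.INTER_CUBIC))
print(manip.current_clock(),manip.current_tool_pos(),manip.current_tcp_rot(),manip.current_finger_gap(),manip.grip_depth)
E
```

```text
pics
scene {'vfov': 53.364328129422724, 'cx': 256.3383005799694, 'cy': 194.05709118017737, 'eye': array([ 1.08575999, -0.35387146,  1.06251131]), 'attitude': array([ 0.85278368,  0.41645248, -0.13397884, -0.28526655])}
top {'vfov': 56.270832967115936, 'cx': 261.46618792453575, 'cy': 190.82711006044323, 'eye': array([0.3497932 , 0.11326971, 1.17639371]), 'attitude': array([ 0.70585419, -0.70305397,  0.06106846, -0.06128316])}
wrist {'vfov': 64.1186598097624, 'cx': 257.521321527973, 'cy': 190.45365115466933, 'eye': array([0.12712131, 0.64000888, 0.38289675]), 'attitude': array([0.79849125, 0.58827209, 0.07541086, 0.10325152])}
0.15 [0.19182751 0.62047223 0.22591073] [ 8.04754934e-01  5.93606701e-01 -6.29716068e-04  4.28889212e-04] 0.09214792095615135 0.0188
```

View pics/a_top.png

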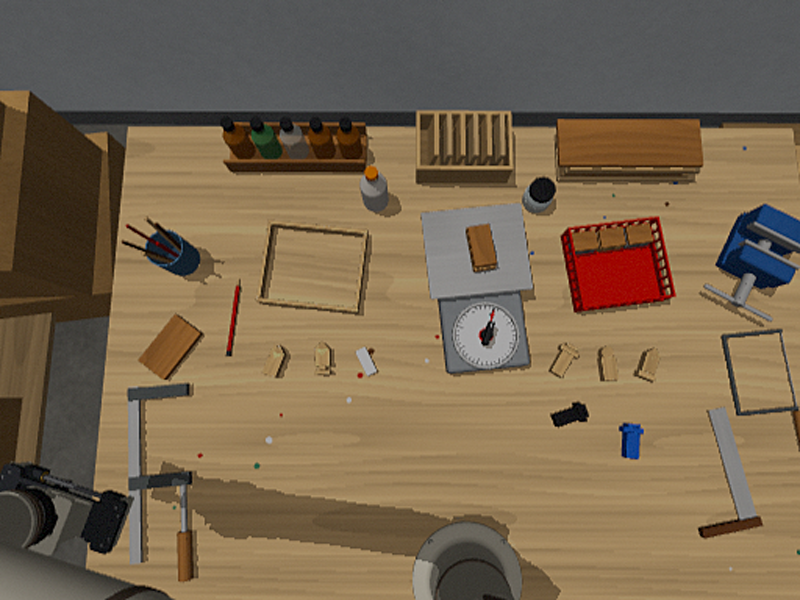

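View pics/a_scene.png

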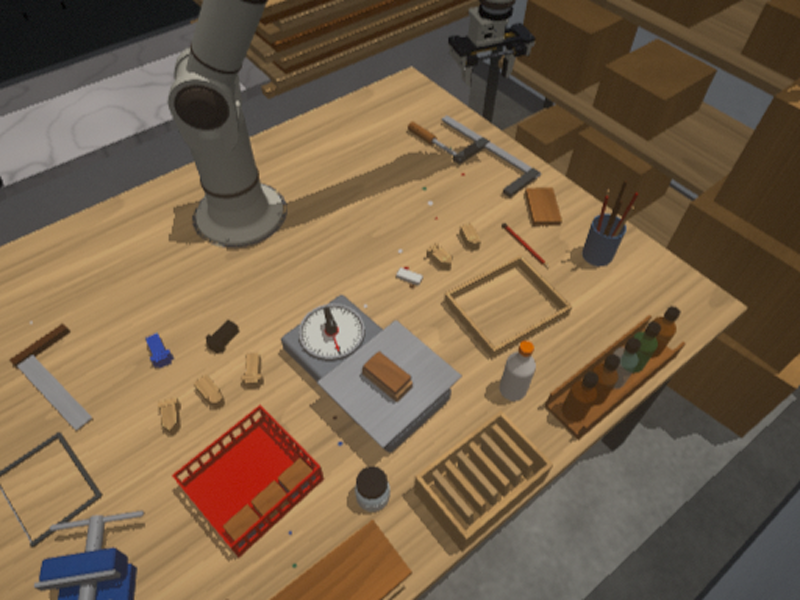

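View pics/a_wrist.png

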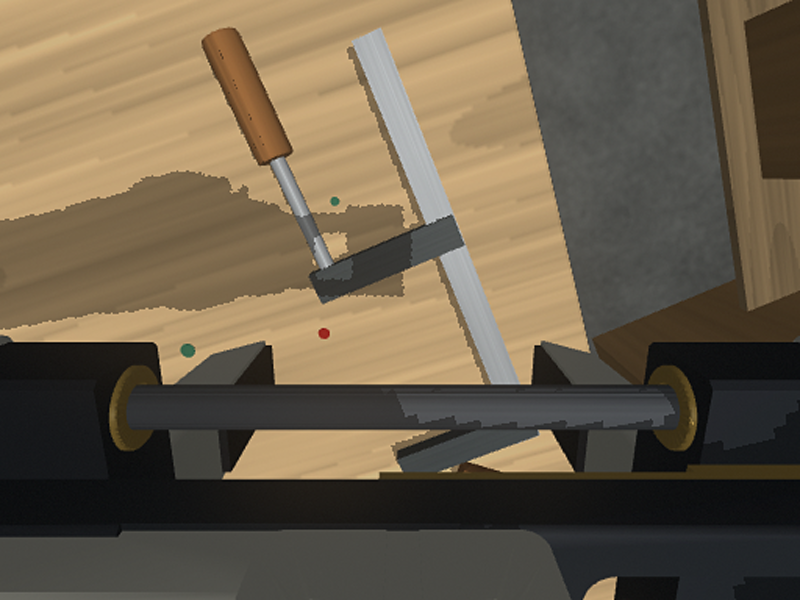

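```bash
cat > h.py <<'E'
from bench import manip, effector, viewer
import numpy as np, cv2
from scipy.spatial.transform import Rotation as R
def ray(c,u,v):
    f=192/np.tan(np.radians(c["vfov"])/2)
    d=R.from_quat(c["attitude"]).apply([(u-c["cx"])/f,(v-c["cy"])/f,1]); return np.array(c["eye"]),d
def at(c,u,v,z):
    e,d=ray(c,u,v); return e+d*(z-e[2])/d[2]
def proj(c,p):
    f=192/np.tan(np.radians(c["vfov"])/2)
    q=R.from_quat(c["attitude"]).inv().apply(np.array(p)-c["eye"])
    return np.array([c["cx"]+f*q[0]/q[2],c["cy"]+f*q[1]/q[2]])
def down(yaw):  # tool x axis at world angle yaw (jaw direction), z down
    x=np.array([np.cos(yaw),np.sin(yaw),0]);z=np.array([0,0,-1.]);y=np.cross(z,x)
    return R.from_matrix(np.c_[x,y,z]).as_quat()
def snap(n,name,crop=None,scale=None):
    c=viewer.get_calibration(n); im=viewer.get_image(n)
    np.savez(f"pics/{name}.npz",im=im,**{k:np.array(v) for k,v in c.items()})
    if crop: im=im[crop[1]:crop[3],crop[0]:crop[2]]
    s=scale or min(800/im.shape[1],600/im.shape[0])
    cv2.imwrite(f"pics/{name}.png",cv2.resize(im[:,:,::-1],None,fx=s,fy=s,interpolation=cv2.INTER_CUBIC))
    return c,im
E
python3 - <<'E'
from h import *
c=viewer.get_calibration("top");k=.64
import cv2
im=cv2.imread("pics/a_top.png")
P=lambda u,v,z:np.round(at(c,u*k,v*k,z),3)
print("base-ish",P(467,590,0))
print("tray top corners",[P(u,v,.034) for u,v in((267,222),(369,232),(361,313),(259,303))])
print("pan corners",[P(u,v,.085) for u,v in((421,213),(523,205),(532,290),(430,298))])
print("block top",[P(u,v,.123) for u,v in((466,228),(490,224),(496,267),(473,272))])
print("dial c",P(486,335,.061))
print("basket rim",[P(u,v,.062) for u,v in((562,232),(660,217),(674,295),(577,311))])
print("blanks",[P(u,v,.028) for u,v in((277,361),(323,358),(565,358),(608,363),(648,364),(570,414),(367,361))])
E
python3 -c "
import cv2
im=cv2.imread('pics/a_top.png')
import numpy as np
a=np.hstack([im[335:390,230:400],im[335:390,530:700]])
cv2.imwrite('pics/bl.png',cv2.resize(a,None,fx=2.3,fy=2.3,interpolation=cv2.INTER_CUBIC))"
```

```text
base-ish [-0.022 -0.002  0.   ]
tray top corners [array([0.712, 0.414, 0.034]), array([0.691, 0.198, 0.034]), array([0.518, 0.212, 0.034]), array([0.538, 0.423, 0.034])]
pan corners [array([0.716, 0.089, 0.085]), array([ 0.734, -0.118,  0.085]), array([ 0.558, -0.13 ,  0.085]), array([0.541, 0.072, 0.085])]
block top [array([0.673, 0.003, 0.123]), array([ 0.682, -0.044,  0.123]), array([ 0.596, -0.054,  0.123]), array([ 0.586, -0.01 ,  0.123])]
dial c [ 0.471 -0.041  0.061]
basket rim [array([ 0.684, -0.201,  0.062]), array([ 0.717, -0.406,  0.062]), array([ 0.553, -0.422,  0.062]), array([ 0.52 , -0.224,  0.062])]
blanks [array([0.42 , 0.382, 0.028]), array([0.426, 0.288, 0.028]), array([ 0.428, -0.206,  0.028]), array([ 0.418, -0.293,  0.028]), array([ 0.417, -0.374,  0.028]), array([ 0.316, -0.211,  0.028]), array([0.42 , 0.198, 0.028])]
```

View pics/bl.png

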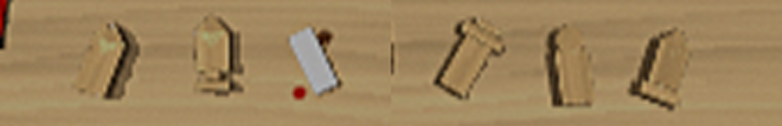

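Run:
```python
from h import *
c=viewer.get_calibration("top");k=.64
P=lambda u,v,z:np.round(at(c,u*k,v*k,z),3)
print("pencil",P(239,280,.004),P(229,355,.004),"glue top",P(372,174,.16),"paint top",P(542,190,.075))
for yaw in (97,-83):
    q=manip.solve_ik([0.62,-0.025,.28],down(np.radians(yaw)));print(yaw,q)
manip.move_pose([0.58,-0.025,.30],down(np.radians(97)))
print(manip.current_clock(),manip.current_q())
snap("wrist","w1");
```

```text
pencil [0.593 0.476 0.004] [0.433 0.488 0.004] glue top [0.769 0.185 0.16 ] paint top [ 0.77  -0.16   0.075]
97 [ 0.03580884  0.3706527  -0.05111222  1.57907543  0.01991634  1.19237361
  1.67377248]
-83 [-0.20847888  0.3762516   0.2718646   1.58830787 -0.10641282  1.19160099
 -1.3639014 ]
2.825 [ 4.27995790e-04  2.81699923e-01 -6.74783991e-03  1.65548884e+00
  1.50155356e-03  1.20455137e+00  1.68806426e+00]
```

View pics/w1.png

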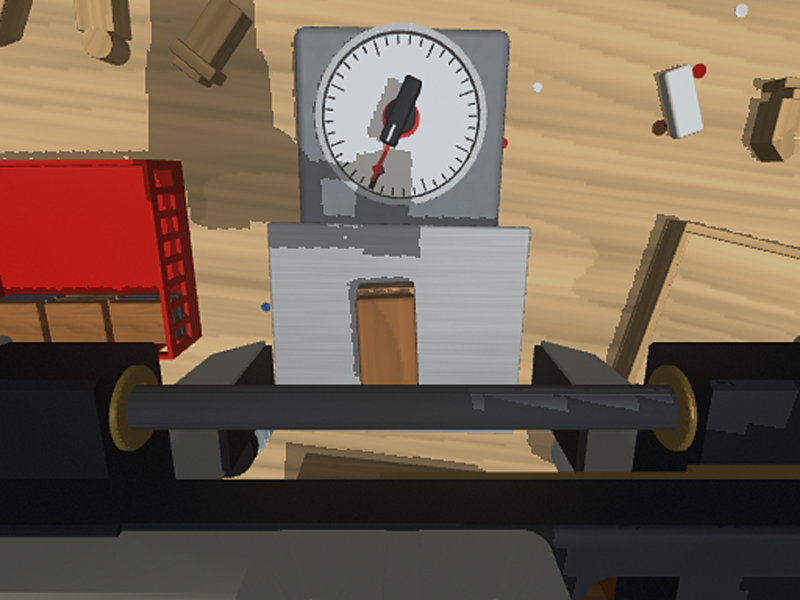

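Run:
```python
from h import *
d=np.load("pics/w1.npz");c={k:d[k] for k in("vfov","cx","cy","eye","attitude")};k=.64
P=lambda u,v,z:np.round(at(c,u*k,v*k,z),4)
print("dial",P(401,116,.061),P(321,112,.061),P(480,118,.061))
print("hub top", P(404,110,.112), "bar ends",P(413,80,.112),P(389,144,.112))
print("pan",P(268,224,.085),P(530,228,.085),P(518,384,.085),P(272,384,.085))
print("housing edge",P(295,30,.054),P(509,32,.054),P(301,222,.054),P(498,224,.054))
print("block top near", P(358,297,.123),P(414,294,.123),P(362,384,.123),P(418,384,.123))
print("basket rim",P(183,160,.062),P(202,340,.062))
print("pointer", P(373,187,.064),"tray",P(667,217,.034),P(688,221,.034))
```

```text
dial [ 0.4711 -0.0387  0.061 ] [ 0.4758 -0.1007  0.061 ] [0.4651 0.0225 0.061 ]
hub top [ 0.4725 -0.0364  0.112 ] bar ends [ 0.4532 -0.0328  0.112 ] [ 0.4955 -0.044   0.112 ]
pan [ 0.564  -0.1307  0.085 ] [0.5423 0.0706 0.085 ] [0.6724 0.0853 0.085 ] [ 0.6977 -0.1205  0.085 ]
housing edge [ 0.4194 -0.1261  0.054 ] [0.4008 0.0353 0.054 ] [ 0.5632 -0.1116  0.054 ] [0.5448 0.052  0.054 ]
block top near [ 0.6032 -0.0537  0.123 ] [ 0.596  -0.0139  0.123 ] [ 0.6705 -0.0439  0.123 ] [ 0.6654 -0.0019  0.123 ]
basket rim [ 0.5249 -0.2062  0.062 ] [ 0.6749 -0.1887  0.062 ]
pointer [ 0.5272 -0.0544  0.064 ] tray [0.5223 0.2019 0.034 ] [0.5234 0.2211 0.034 ]
```

Run:
```python
from h import *
o=down(np.radians(98.5))
p=np.array([.639,-.0265,.16])
manip.move_pose(p,o)
p[2]=.094; manip.servo_line(p,vel=.12)
effector.close(30); print(manip.current_finger_gap(),manip.current_clock())
p[2]=.20; manip.servo_line(p,vel=.2)
print(manip.current_finger_gap())
snap("top","t2")
q=[.54,-.3,.26]
manip.move_pose(q,down(np.radians(97)))
snap("wrist","w2");print(manip.current_finger_gap(),manip.current_clock())
```

```text
0.043861063229225304 5.0417
0.043947434925115
0.0438284271284453 6.9667
```

View pics/w2.png

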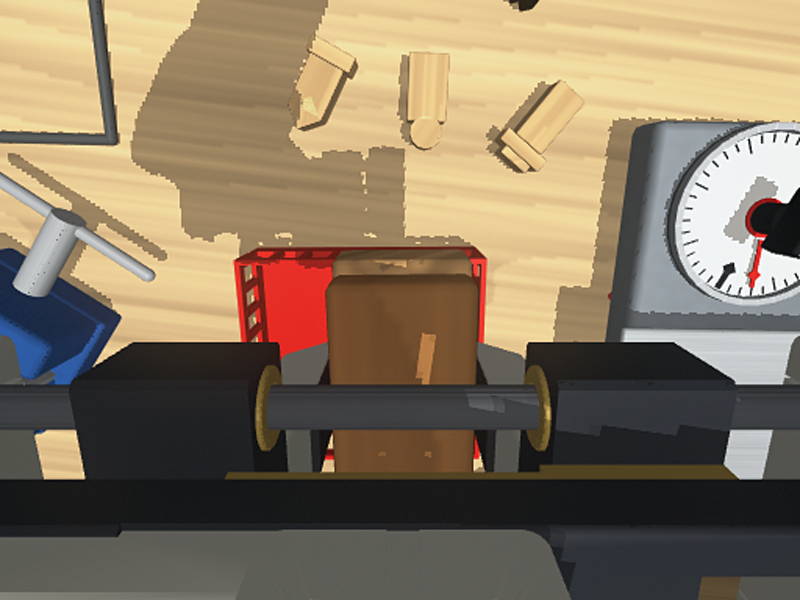

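View pics/t2.png

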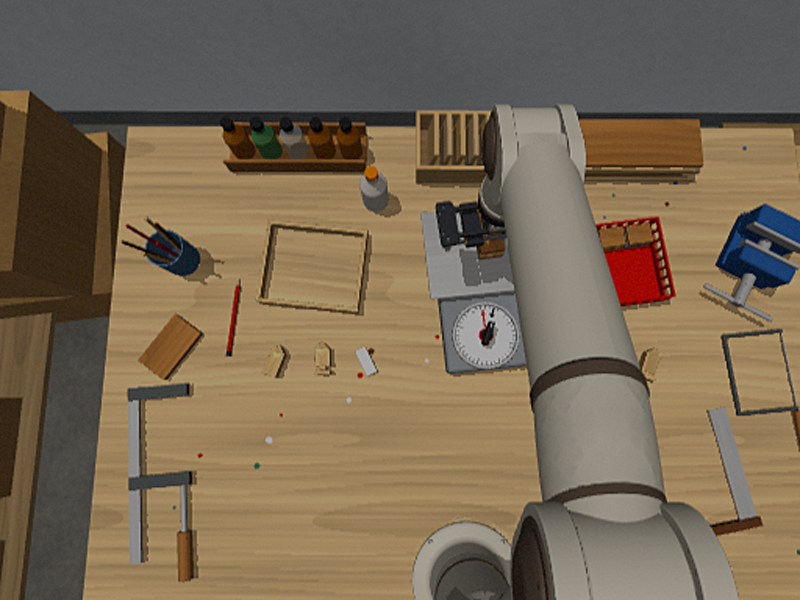

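Run:
```python
from h import *
d=np.load("pics/w2.npz");c={k:d[k] for k in("vfov","cx","cy","eye","attitude")};k=.64
P=lambda u,v,z:np.round(at(c,u*k,v*k,z),4)
a,b=P(235,262,.062),P(487,258,.062);print(a,b,np.linalg.norm(a-b))
yaw=np.arctan2(-(b-a)[0],(b-a)[1]);print(np.degrees(yaw))
m=(a+b)/2; e=np.array([np.cos(yaw),np.sin(yaw),0]); print("centre",m+e*.085,"free",m+e*.0625)
```

```text
[ 0.554  -0.4227  0.062 ] [ 0.5277 -0.2356  0.062 ] 0.1889394082768336
8.001444382870826
centre [ 0.62502249 -0.31731816  0.062     ] free [ 0.60274153 -0.32045012  0.062     ]
```

Run:
```python
from h import *
o=down(np.radians(98))
p=np.array([.601,-.3195,.16])
manip.move_pose(p,o)
p[2]=.017; manip.servo_line(p,vel=.12)
print(manip.current_finger_gap(),manip.current_force())
effector.open_jaws(); 
p[2]=.20; manip.servo_line(p,vel=.2)
manip.move_pose([.53,.25,.28],down(np.radians(85)))
snap("wrist","w3");snap("top","t3");print(manip.current_finger_gap(),manip.current_clock())
```

```text
0.0437565549025087 [-0.57378644 -0.37422865 -0.61353318]
0.0920127056709068 13.0167
```

View pics/w3.png

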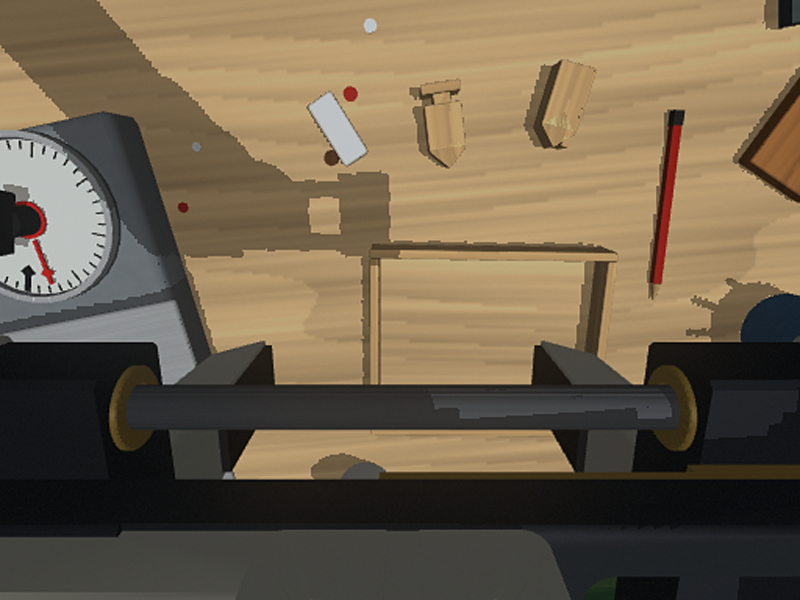

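View pics/t3.png

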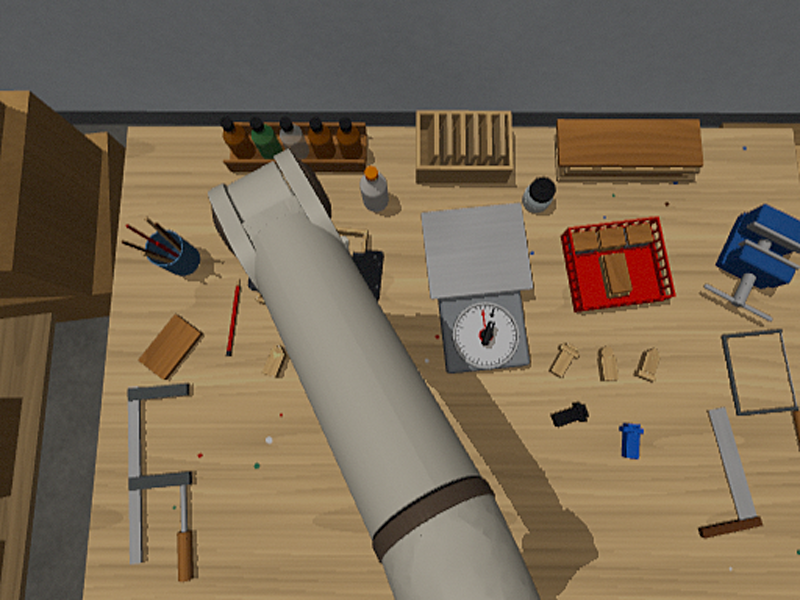

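```bash
cat >> h.py <<'E'
def load(name):
    d=np.load(f"pics/{name}.npz");c={k:d[k] for k in("vfov","cx","cy","eye","attitude")}
    return c,d["im"],(lambda u,v,z:np.round(at(c,u*.64,v*.64,z),4))
E
python3 - <<'E'
from h import *
c,im,P=load("w3")
a,b=P(370,247,.034),P(617,254,.034);print(a,b,np.linalg.norm(a-b))
yaw=np.arctan2(-(b-a)[0],(b-a)[1]);print(np.degrees(yaw))
w=P(371,384,.034),P(380,384,.034);print(w)
e=np.array([np.cos(yaw),np.sin(yaw),0]);print("centre",(a+b)/2+e*.088,"wall",a+e*.088+.004*np.array([-e[1],e[0],0]))
E
```

```text
[0.5219 0.2212 0.034 ] [0.5468 0.4294 0.034 ] 0.20968369035287412
-6.81998402485655
(array([0.647 , 0.2086, 0.034 ]), array([0.6478, 0.2168, 0.034 ]))
centre [0.62172733 0.31484997 0.034     ] wall [0.60975233 0.21472167 0.034     ]
```

Run:
```python
from h import *
o=down(np.radians(83.8))
p=np.array([.6085,.215,.12])
manip.move_pose(p,o)
p[2]=.009; manip.servo_line(p,vel=.1)
print(manip.current_force())
effector.close(60); print(manip.current_finger_gap(),manip.current_clock())
p[2]=.11; manip.servo_line(p,vel=.12)
print(manip.current_finger_gap(),manip.current_force(),manip.current_wrist_torque())
snap("wrist","w4");snap("scene","s4");print(manip.current_clock())
```

```text
[ 0.1511427   0.54556019 -0.5173107 ]
0.007657885909736503 16.3
0.007710813619754531 [-0.07082297 -0.44833983 -3.36299443] [-0.20485834 -0.00922785 -0.00376986]
17.3917
```

View pics/w4.png

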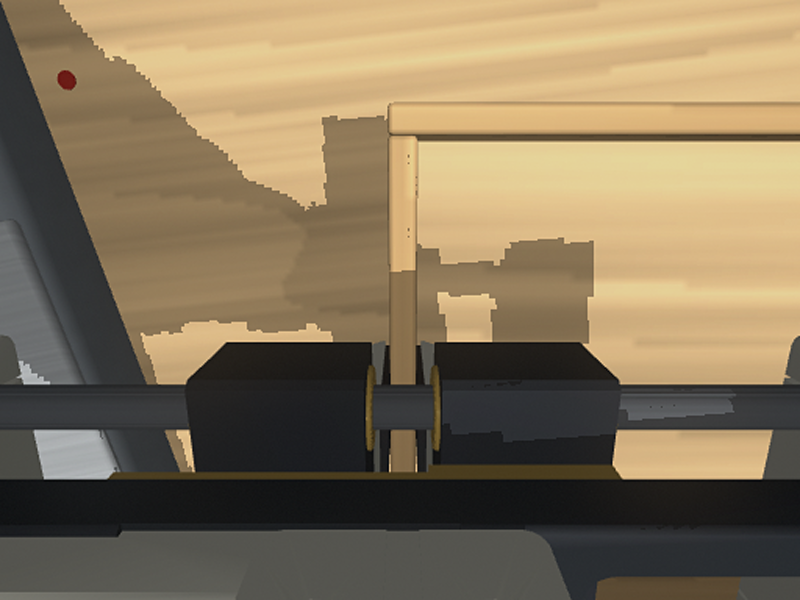

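View pics/s4.png

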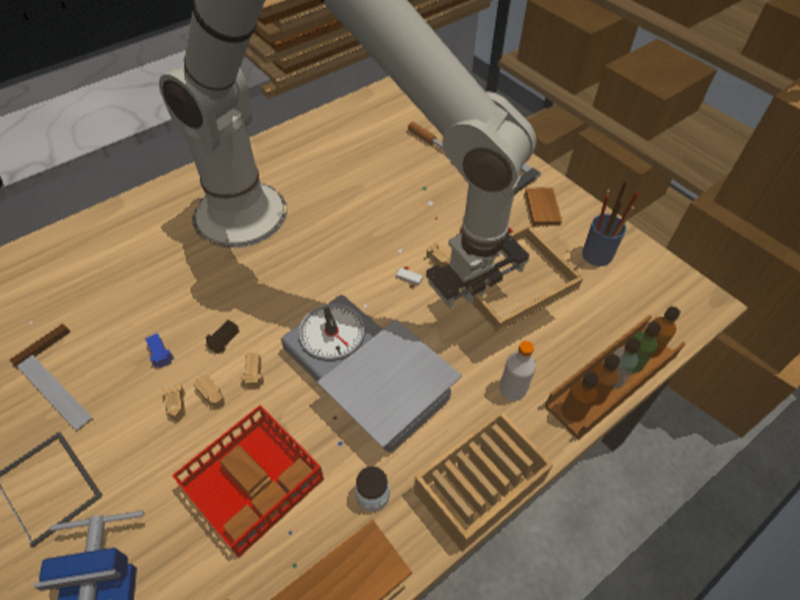

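Run:
```python
from h import *
c,im,P=load("w4")
t=manip.current_tool_pos();r=R.from_quat(manip.current_tcp_rot())
z=t[2]-.009+.034
print(t,z)
for u,v in((389,103),(800,103),(389,340),(416,140)): print(r.inv().apply(P(u,v,z)-t))
print(P(389,103,z),P(800,103,z))
```

```text
[0.60761542 0.21462127 0.10870402] 0.13370402052432373
[-0.00403308 -0.08492936 -0.02481957]
[ 0.1023014  -0.08480614 -0.02493454]
[-0.00453822 -0.02009621 -0.02495042]
[ 0.00300042 -0.07573484 -0.02484579]
[0.5228 0.2198 0.1337] [0.5344 0.3255 0.1337]
```

Run:
```python
from h import *
p=np.array([.606,.215,.20]); manip.servo_line(p,vel=.2)
manip.servo_line([.649,-.122,.20],ori=down(np.radians(96.2)),vel=.15)
print(manip.current_finger_gap(),manip.current_tool_pos())
manip.servo_line([.649,-.122,.115],vel=.12)
snap("wrist","w5");print(manip.current_tool_pos(),manip.current_finger_gap(),manip.current_clock())
```

```text
0.007763449404854111 [ 0.64909309 -0.12094734  0.20001052]
[ 0.6500044  -0.12211732  0.11618408] 0.007570523448308215 21.3167
```

View pics/w5.png

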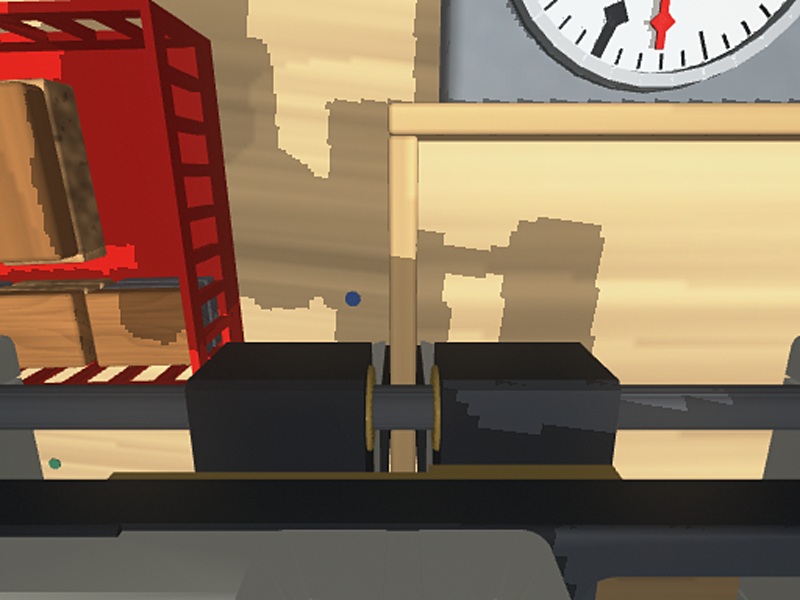

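Run:
```python
from h import *
c,im,P=load("w5")
s=np.radians(6.2);X=np.array([np.cos(s),np.sin(s)]);Y=np.array([-X[1],X[0]])
for n,p in dict(h1=P(441,10,.054),h2=P(440,97,.054),tip=P(660,46,.064),zero=P(600,50,.061),corner=P(389,103,.141)).items():
    d=p[:2]-[.641,-.0203]; print(n,p,d@X,d@Y)
```

```text
h1 [ 0.5172 -0.1211  0.054 ] -0.13396222439493977 -0.08684009693200376
h2 [ 0.5501 -0.1174  0.054 ] -0.10085506006413826 -0.08671491716803437
tip [ 0.5236 -0.0337  0.064 ] -0.11816051453681059 -0.00064249855734194
zero [ 0.5267 -0.056   0.061 ] -0.11748703218074073 -0.023146863056613246
corner [ 0.5656 -0.1352  0.141 ] -0.08736810865413462 -0.1060847943401849
```

Run:
```python
from h import *
manip.servo_line([.649,-.122,.0925],vel=.05)
print(manip.current_tool_pos(),manip.current_force(),manip.current_finger_gap())
effector.open_jaws(); manip.sleep(.3)
print(manip.current_force())
manip.servo_line([.649,-.122,.18],vel=.15)
manip.move_pose([.50,-.09,.30],down(np.radians(96.2)))
snap("wrist","w6");snap("top","t6");print(manip.current_clock(),manip.current_q()[6])
```

```text
[ 0.64887107 -0.12196709  0.09228108] [-0.67036506 -1.47249868 -1.77158822] 0.007788070690284401
[0.14686022 0.15409554 0.10177563]
25.225 1.7918530558189447
```

View pics/w6.png

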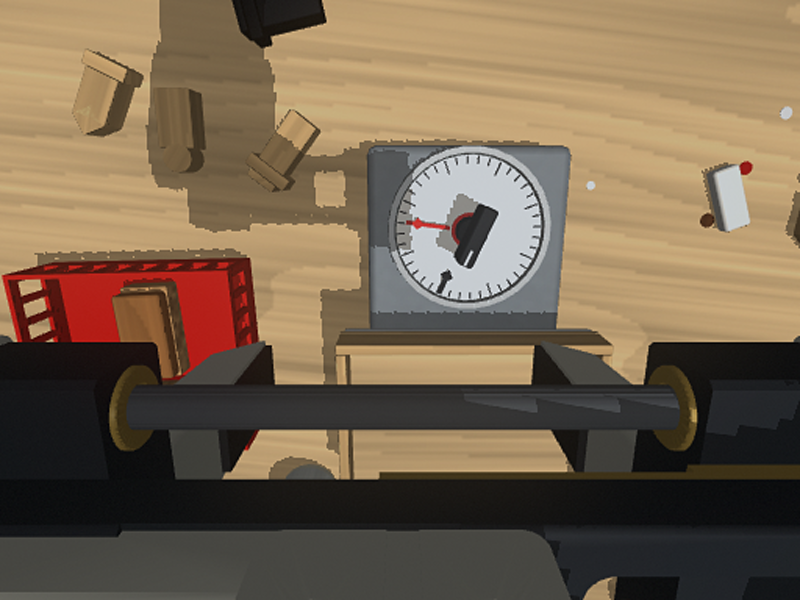

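View pics/t6.png

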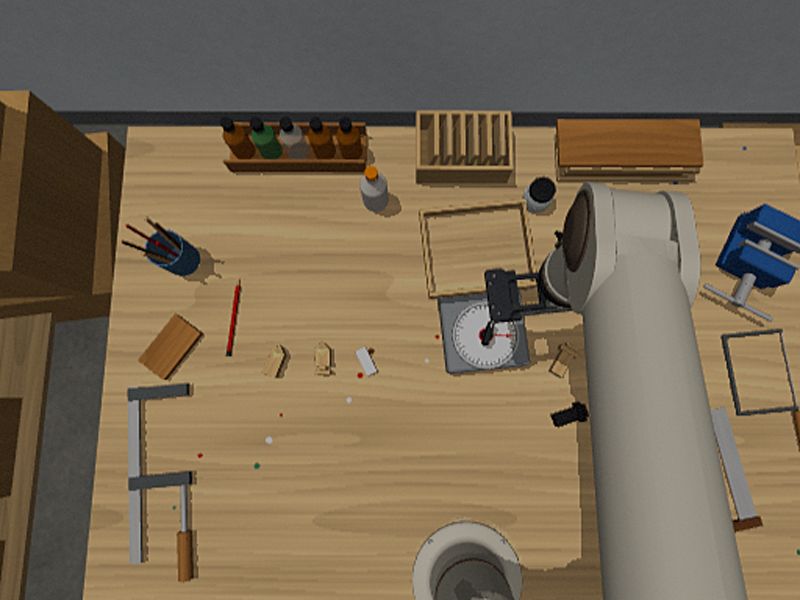

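```bash
cat >> h.py <<'E'
def rectify(name,cx,cy,z,half=.07,px=560,save=None):
    # rows: +x up, columns: -y right
    c,im,_=load(name)
    src=[];dst=[]
    for a,b in((-1,-1),(1,-1),(1,1),(-1,1)):
        src.append(proj(c,[cx+a*half,cy+b*half,z])); dst.append([px/2*(1-b),px/2*(1-a)])
    H=cv2.getPerspectiveTransform(np.float32(src),np.float32(dst))
    o=cv2.warpPerspective(im,H,(px,px),flags=cv2.INTER_CUBIC)
    if save: cv2.imwrite(f"pics/{save}.png",o[:,:,::-1])
    return o
E
python3 - <<'E'
from h import *
rectify("w6",.4715,-.0385,.061,save="r6")
E
```

```text
(no output)
```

View pics/r6.png

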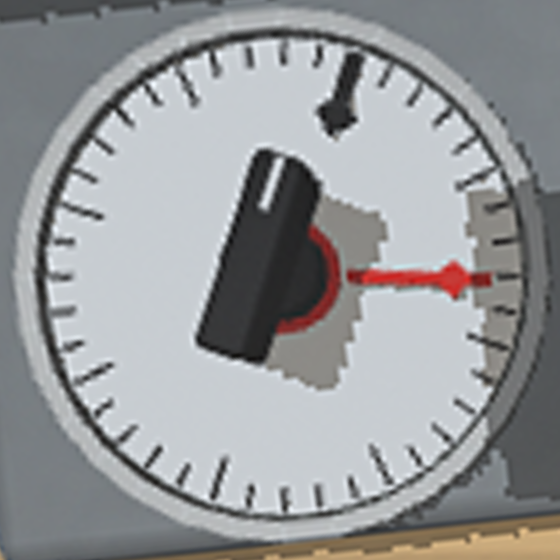

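Run:
```python
from h import *
x,y=.4727,-.0387
manip.move_pose([x,y,.15],down(np.radians(71)))
manip.servo_line([x,y,.079],vel=.1)
print(manip.current_force())
effector.close(20); print(manip.current_finger_gap(),manip.current_force(),manip.current_clock(),manip.current_q()[6])
for a in np.linspace(71,71-72.2,7)[1:]:
    manip.servo_line([x,y,.079],ori=down(np.radians(a)))
    r=R.from_quat(manip.current_tcp_rot()).as_matrix()[:,0]
    print(a,np.degrees(np.arctan2(r[1],r[0])),manip.current_wrist_torque()[2],manip.current_finger_gap(),manip.current_clock())
manip.sleep(.2)
print(manip.current_force(),manip.current_tool_pos())
effector.open_jaws()
manip.servo_line([x,y,.16],vel=.15)
manip.move_pose([.50,-.09,.30],down(np.radians(60)))
snap("wrist","w7"); rectify("w7",.4727,-.0387,.061,save="r7");print(manip.current_clock())
```

```text
[-0.15620555 -0.75925534  0.96613866]
0.02168510632482185 [-1.02349634 -0.3041307   0.29735758] 27.8583 1.2207124126192228
58.96666666666667 59.14604175591343 -0.06616876226929111 0.021990574281957546 28.2167
46.93333333333334 47.208577912611936 -0.027942313293490065 0.021800952291722856 28.575
34.9 35.20981568366635 -0.0663415262185077 0.02169691664223796 28.9333
22.866666666666667 23.185751422916486 -0.006266251113309744 0.02232099142860834 29.2917
10.833333333333336 11.156983622596956 -0.0033110566089418134 0.021634500885949884 29.65
-1.2000000000000028 -0.872934736978716 -0.011448590431869642 0.02192684096897438 30.0083
[-2.78703805 -3.21674706  1.66064547] [ 0.47237895 -0.03900085  0.07894746]
33.175
```

View pics/r7.png

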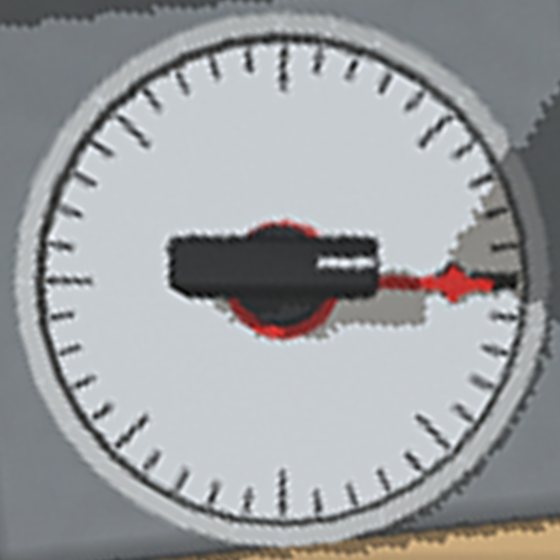

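View pics/w7.png

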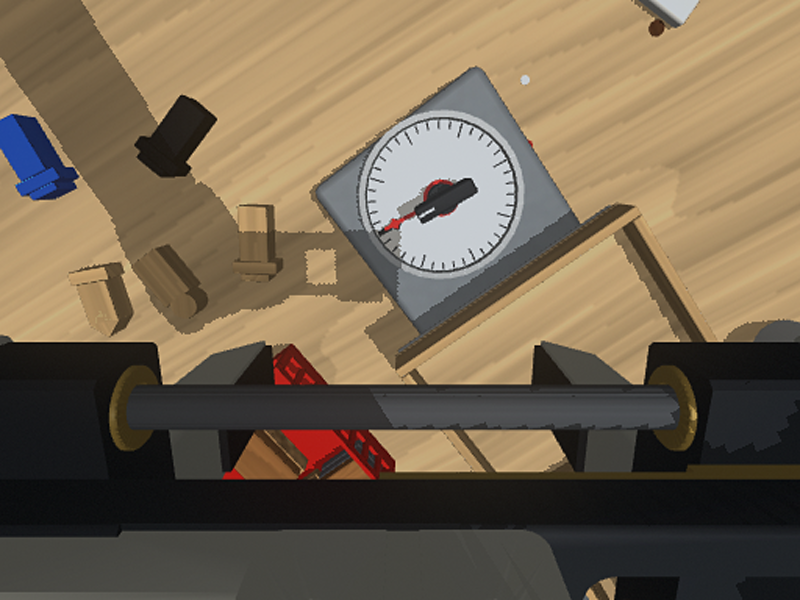

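Run:
```python
from h import *
manip.move_pose([.535,-.06,.19],down(np.radians(96)))
snap("wrist","w8"); rectify("w8",.4727,-.0387,.061,save="r8",px=600);print(manip.current_clock(),viewer.get_calibration("wrist")["eye"])
```

```text
33.825 [ 0.4677578  -0.06792806  0.34774119]
```

View pics/r8.png

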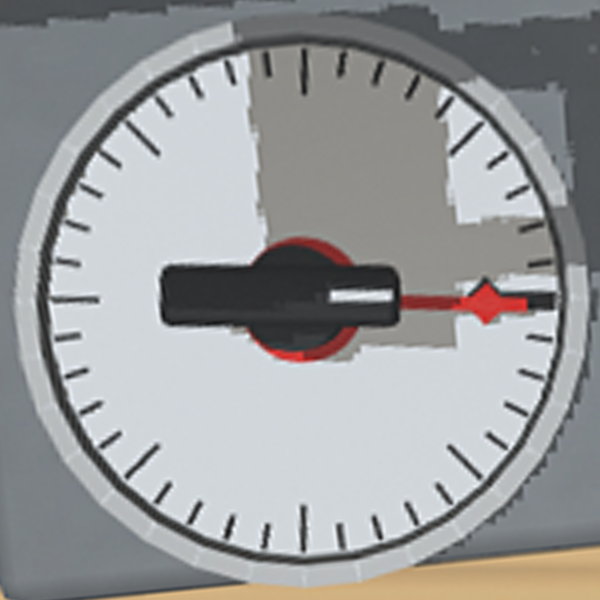

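Run:
```python
from h import *
def ang(name):
    z=rectify(name,.4727,-.0387,.061,px=1200).astype(int); p=rectify(name,.4727,-.0387,.064,px=1200).astype(int)
    # dial centre from white region
    d=cv2.inRange(z.astype(np.uint8),(0,0,0),(90,90,90))
    red=(p[...,0]>150)&(p[...,1]<80)&(p[...,2]<90)
    yy,xx=np.nonzero(red); r=np.hypot(xx-600,yy-600); m=(r>250)&(r<470)
    vx,vy,x0,y0=cv2.fitLine(np.float32(np.c_[xx[m],yy[m]]),cv2.DIST_HUBER,0,.01,.01).ravel()
    print("pointer line",np.degrees(np.arctan2(vy,vx)),x0,y0)
    bl=(z.max(-1)<70); yy,xx=np.nonzero(bl)
    for a,b,s in((900,1120,"zero"),(80,200,"opp")):
        m=(xx>a)&(xx<b)&(abs(yy-600)<30); print(s,xx[m].min() if m.any() else None,xx[m].mean(),yy[m].mean(),m.sum())
    for c0 in(40,):
        for lo,hi in((60,200),(1000,1120)):
            m=(yy>lo)&(yy<hi)&(abs(xx-606)<30)&(z.max(-1)[yy,xx]<70); print("v",lo,xx[m].mean(),yy[m].mean())
ang("w8")
```

```text
pointer line -0.036929533 979.1829 608.04175
zero 939 1069.2705946535734 598.6917621385707 1833
opp 81 96.15292712066906 600.2724014336918 837
v 60 606.9233524355301 115.48925501432664
v 1000 605.0994671403197 1072.7726465364121
```

Run:
```python
from h import *
x,y=.4727,-.0387
def ya():
    r=R.from_quat(manip.current_tcp_rot()).as_matrix()[:,0]; return np.degrees(np.arctan2(r[1],r[0]))
manip.move_pose([x,y,.15],down(np.radians(0)))
manip.servo_line([x,y,.089],vel=.1)
effector.close(15); print(manip.current_finger_gap(),manip.current_force(),ya())
for a in (-.7,-1.5): manip.servo_line([x,y,.089],ori=down(np.radians(a)))
manip.sleep(.3); print(ya(),manip.current_wrist_torque()[2],manip.current_tool_pos())
effector.open_jaws()
manip.servo_line([x,y,.16],vel=.15)
manip.move_pose([.535,-.06,.19],down(np.radians(96)))
snap("wrist","w9"); rectify("w9",.4727,-.0387,.061,save="r9",px=600);print(manip.current_clock())
name="w9"
z=rectify(name,.4727,-.0387,.061,px=1200).astype(int); p=rectify(name,.4727,-.0387,.064,px=1200).astype(int)
red=(p[...,0]>150)&(p[...,1]<80)&(p[...,2]<90)
yy,xx=np.nonzero(red); r=np.hypot(xx-600,yy-600); m=(r>250)&(r<470); print(xx[m].mean(),yy[m].mean())
bl=(z.max(-1)<70); yy,xx=np.nonzero(bl)
for a,b,s in((900,1120,"zero"),(80,200,"opp")):
    m=(xx>a)&(xx<b)&(abs(yy-600)<30); print(s,xx[m].mean(),yy[m].mean())
```

```text
0.012632972955997348 [-1.49588356 -0.12623503  0.41383726] -0.001484446914712169
-1.507749743574835 0.022966383244452892 [ 0.47235273 -0.03870002  0.08894597]
41.4917
978.8675313629598 610.0242398469062
zero 1075.9317073170732 615.3621951219512
opp 106.58141762452107 597.0019157088122
```

View pics/r9.png

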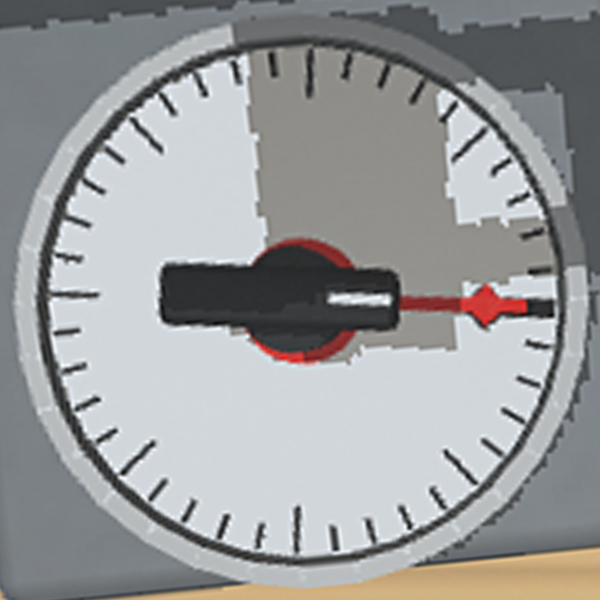

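Run:
```python
from h import *
manip.move_pose([.47,-.29,.2],down(np.radians(90)))
c,_=snap("wrist","w10"); rectify("w10",.40,-.29,.028,half=.15,px=600,save="r10");print(manip.current_clock(),manip.current_q(),c["eye"])
```

```text
42.4917 [ 0.33317928  0.32621644  0.20305673  1.84447179 -0.07964891  0.97909013
  2.1448005 ] [ 0.40313487 -0.28897241  0.35691883]
```

View pics/r10.png

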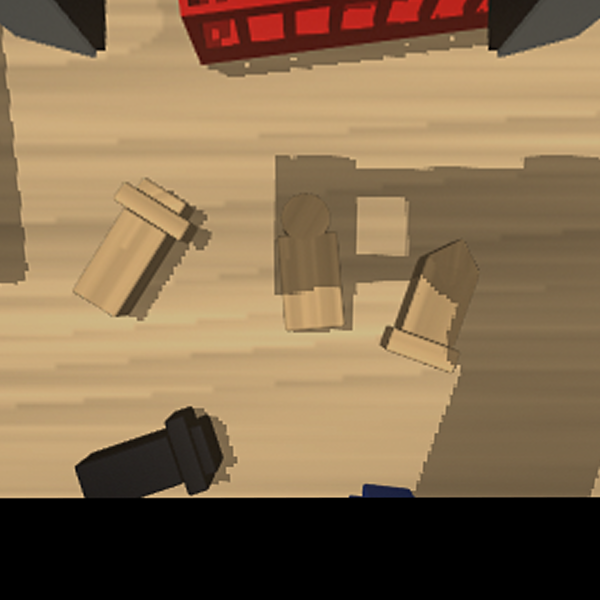

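```bash
cat >> h.py <<'E'
S=np.radians(6.2);SX=np.array([np.cos(S),np.sin(S)]);SY=np.array([-SX[1],SX[0]]);PC=np.array([.641,-.0203])
def pick(xy,yawdeg,shift=0):
    """shift: move along jaw x axis (m) of approach"""
    a=np.radians(yawdeg); o=down(a); p=np.array(xy)+shift*np.array([np.cos(a),np.sin(a)])
    manip.move_pose([*p,.10],o); manip.servo_line([*p,.014],vel=.12)
    f=manip.current_force(); effector.close(25); g=manip.current_finger_gap()
    t=manip.current_tool_pos(); manip.servo_line([t[0],t[1],.20],vel=.25)
    print("pick",f.round(1),g,manip.current_finger_gap(),manip.current_clock())
def place(X,Y,yawdeg=96.2,z=.118):
    w=PC+X*SX+Y*SY; o=down(np.radians(yawdeg))
    manip.move_pose([*w,.20],o); g=manip.current_finger_gap()
    manip.servo_line([*w,z],vel=.12); g2=manip.current_finger_gap()
    manip.sleep(.1); effector.open_jaws(); manip.servo_line([*w,.20],vel=.25)
    print("place",w,g,g2,manip.current_clock())
E
python3 - <<'E'
from h import *
pick([.3995,-.359],69,shift=-.012)
place(.031,-.035)
manip.move_pose([.47,-.29,.2],down(np.radians(90)))
snap("wrist","w11"); rectify("w11",.40,-.29,.028,half=.15,px=600,save="r11");snap("scene","s11")
E
```

```text
pick [0.4 0.2 0.1] 0.027618594703803442 0.027904360326004258 45.9
place [ 0.67559866 -0.0517473 ] 0.02769850972737048 0.027745677228388606 49.9917
```

View pics/r11.png

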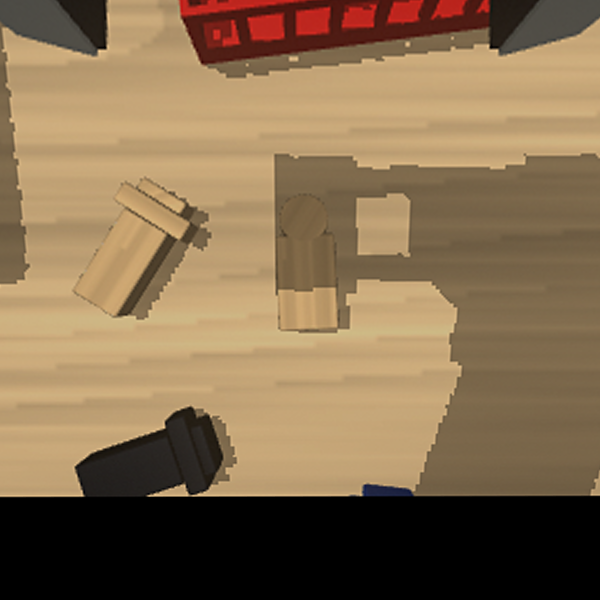

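View pics/s11.png

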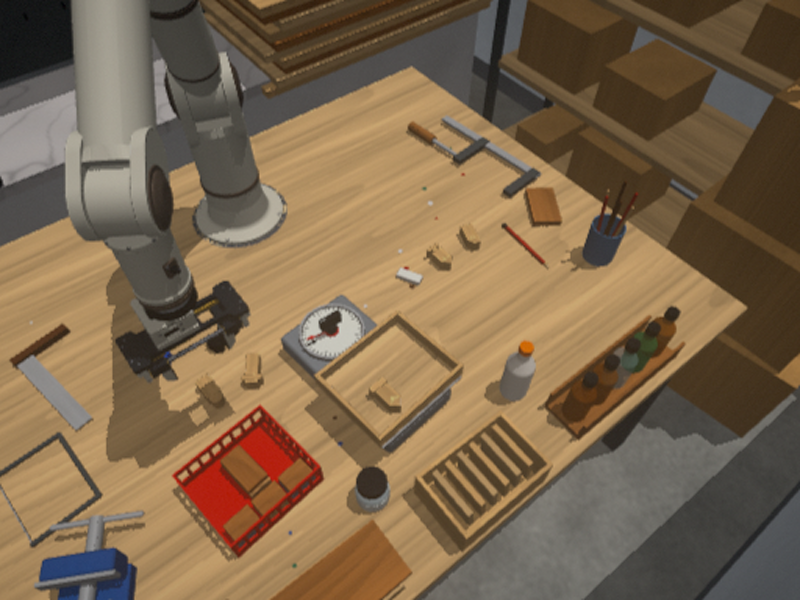

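Run:
```python
from h import *
pick([.4085,-.2933],91.5)
place(-.045,-.058)
manip.move_pose([.47,-.29,.2],down(np.radians(90)))
snap("wrist","w12"); rectify("w12",.40,-.25,.028,half=.15,px=600,save="r12");snap("scene","s12")
```

```text
pick [ 0.8 -0.2  0.1] 0.02966826717408414 0.029618309146611912 54.575
place [ 0.60252717 -0.08282073] 0.02976335980295264 0.02969479746827637 58.1833
```

View pics/r12.png

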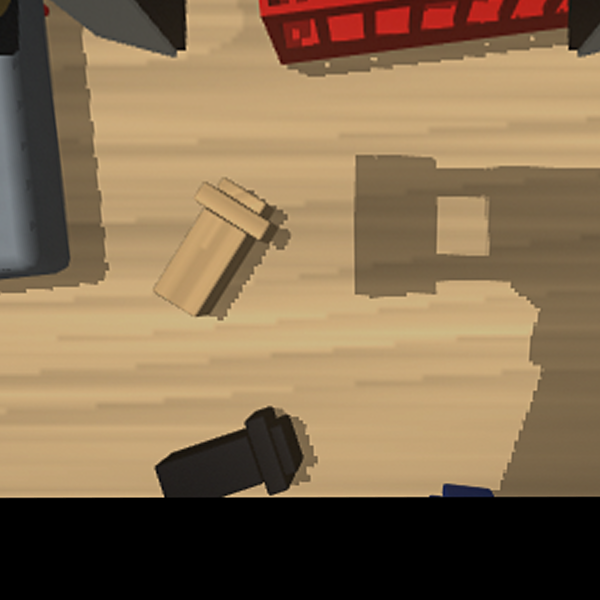

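View pics/s12.png

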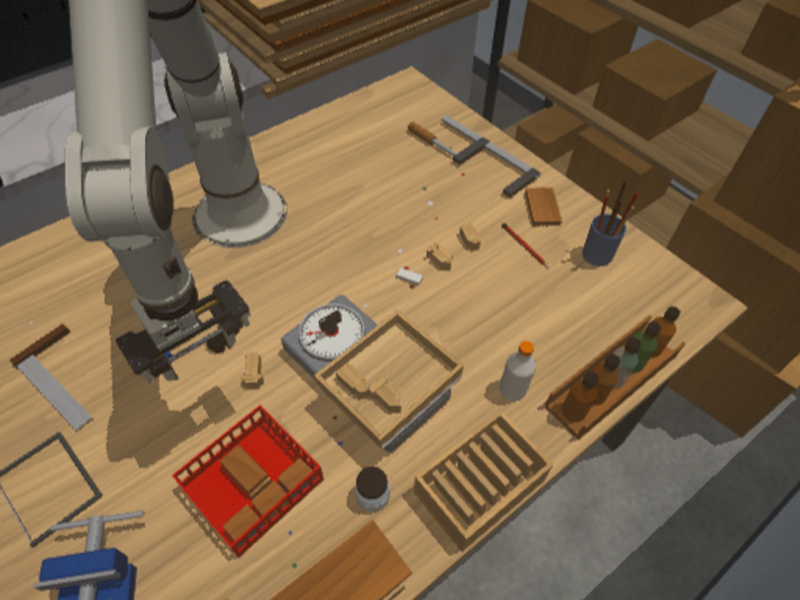

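Run:
```python
from h import *
pick([.419,-.2018],57,shift=-.008)
place(-.045,0.0)
manip.move_pose([.47,.31,.2],down(np.radians(80)))
snap("wrist","w13"); rectify("w13",.42,.31,.028,half=.15,px=600,save="r13");snap("scene","s13")
```

```text
pick [0.4 0.6 1.2] 0.025607539186140938 0.025646390351231705 62.6833
place [ 0.59626321 -0.02515997] 0.025665080041319982 0.026405383953035037 66.2417
```

View pics/r13.png

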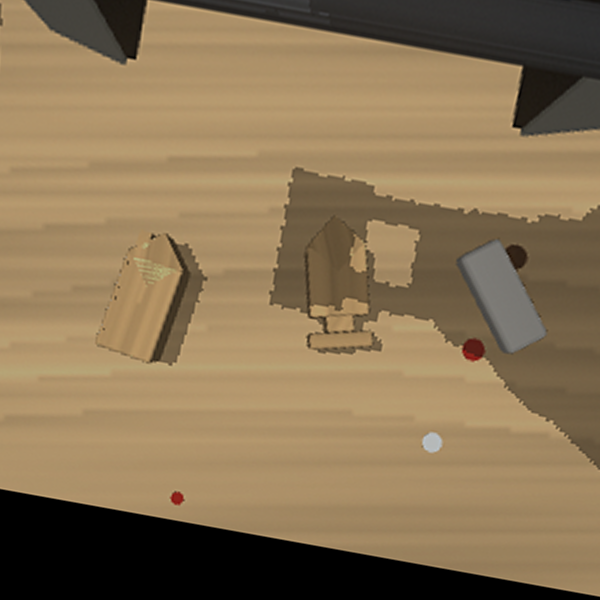

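View pics/s13.png

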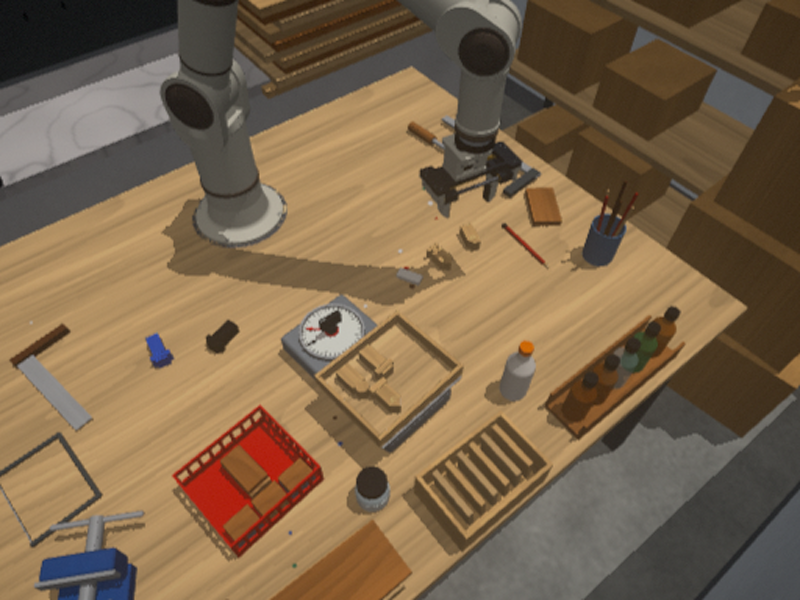

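Run:
```python
from h import *
pick([.4175,.390],71.5)
place(-.045,.058)
manip.move_pose([.47,.31,.2],down(np.radians(80)))
snap("wrist","w14"); rectify("w14",.42,.31,.028,half=.15,px=600,save="r14");snap("scene","s14")
```

```text
pick [ 0.2 -0.5  0.6] 0.029799512730875978 0.029627890220186186 71.0333
place [0.58999924 0.03250078] 0.029639892600058792 0.029634481534693904 75.0083
```

View pics/r14.png

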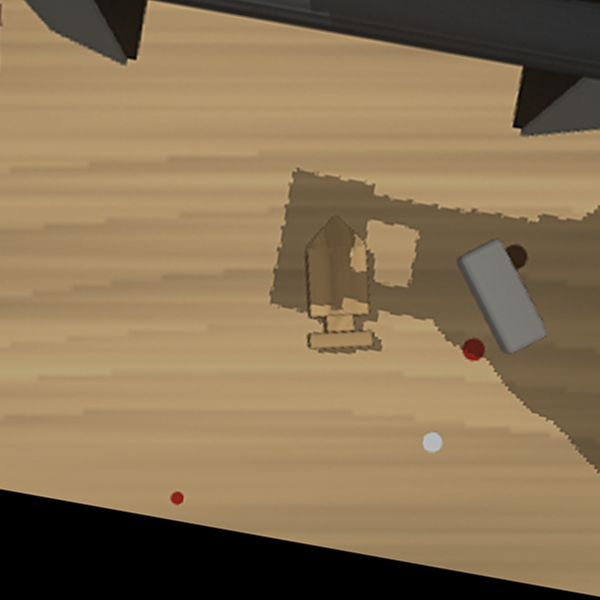

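View pics/s14.png

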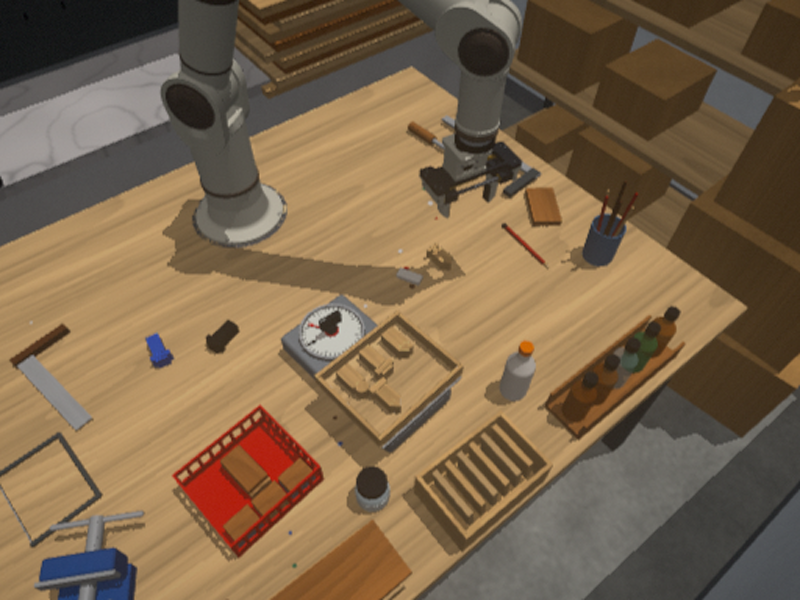

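Run:
```python
from h import *
pick([.4285,.2915],91,shift=.015)
place(.036,.035)
manip.move_pose([.5,-.03,.33],down(np.radians(96)))
snap("wrist","w15"); rectify("w15",.4727,-.0387,.061,save="r15",px=600)
manip.movej([-1.008,0.501,-0.427,1.55,0.221,1.138,-0.21])
snap("scene","s15");snap("top","t15");print(manip.current_clock())
```

```text
pick [-0.5  0.5  0.5] 0.029485299413756123 0.02981298259424961 79.5167
place [0.67300946 0.01838326] 0.03000428809063877 0.029643231046704053 83.425
87.0417
```

View pics/w15.png

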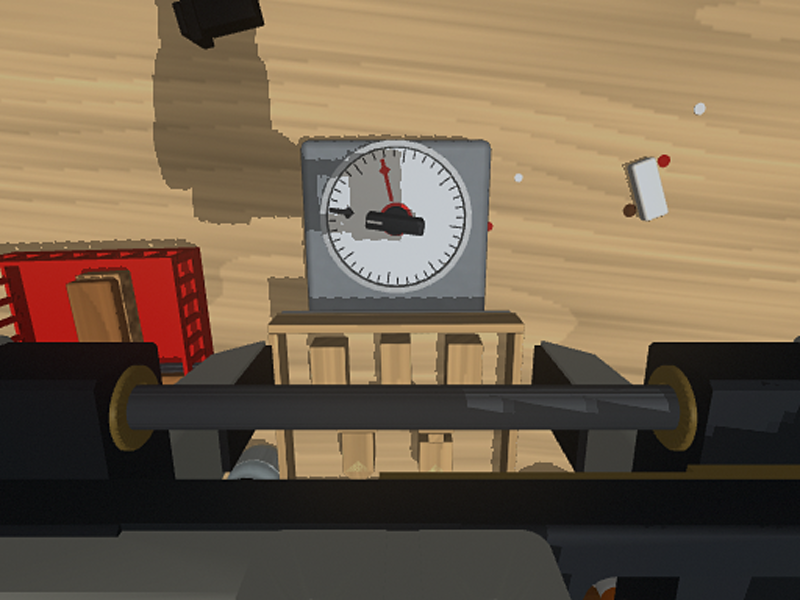

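View pics/s15.png

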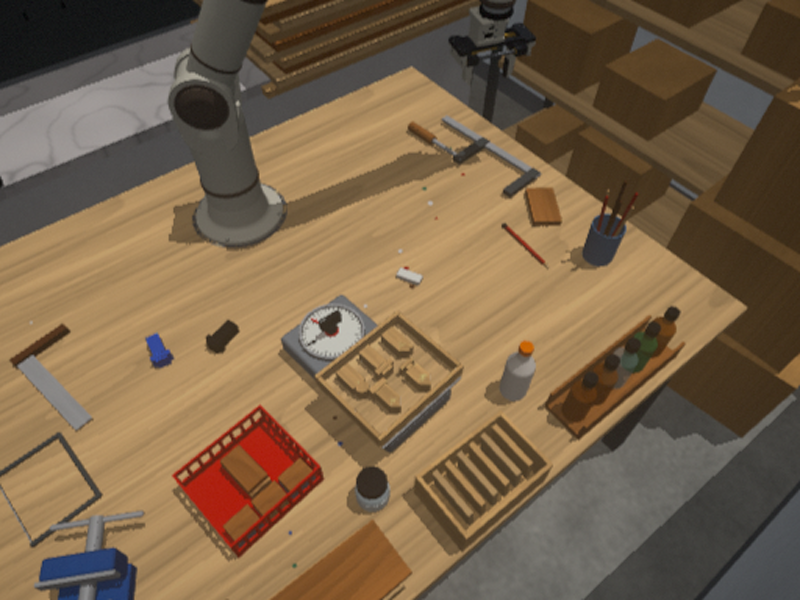

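View pics/t15.png

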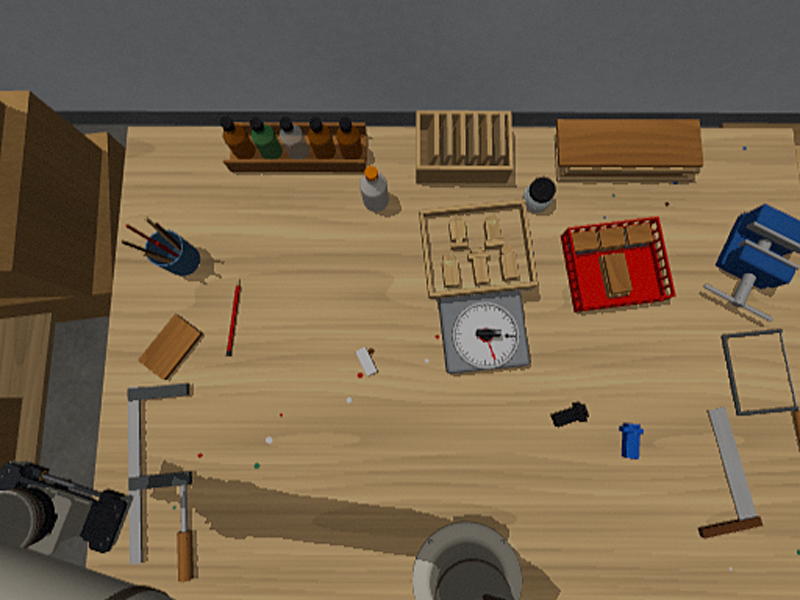

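View pics/r15.png

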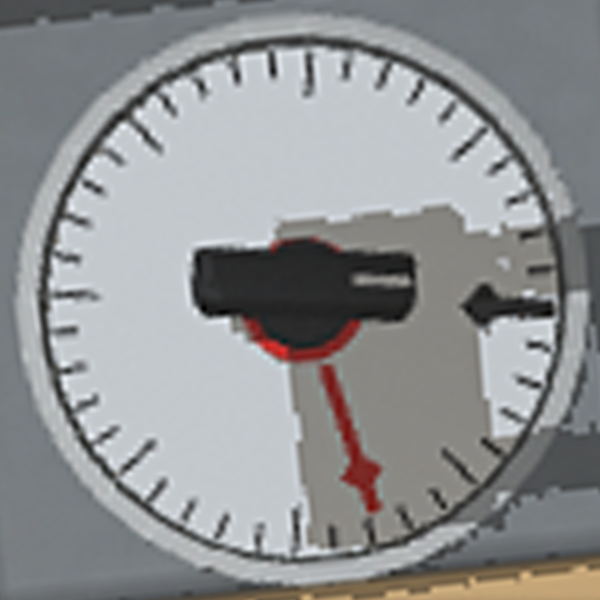

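```bash
python3 -c "
from h import *
manip.hand_in();print(manip.current_clock())"
```

```text
the job is handed in; nothing more can be done
the job is handed in; nothing more can be done
```

I did the job in the order you asked and handed it in at about 87 s of the 210 s allowed.

- **Preparation:** The sanding block is in the empty part of the basket. The empty tray is on the platform, with its corner within about 1 mm of the centred position by the last wrist-camera measurement before I lowered it.
- **Tare:** The first turn of the knob left the pointer about 1.3° past the zero mark. I gripped the knob again and turned it a little further. The picture after that showed the two about 0.3–0.4° apart, which is roughly 1 g.
- **Blanks:** All five were there (house, fish, doll, mushroom, rocket), and each was released 15–20 mm above the tray floor. The last pictures show all five lying flat in the tray.
- **Final reading:** The zero mark has not moved since the tare. The pointer stands about 70° past it, or about 195 g net, against the expected 200 g.
- **Other things on the bench:** The eraser, pencil, glue, paint, offcut and the black and blue look-alikes look unmoved in the last pictures.

Three things did not go exactly as expected:
- **First knob grip:** it closed on the round hub (22 mm gap) instead of the bar.
- **Doll:** it was nudged by about 2–3 mm while I picked up the rocket.
- **Housing edge:** the edge of the scale's housing measured 2.8 mm from its given size in one wrist picture, while the pointer tip matched to under 1 mm.

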